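Re-index the punch-guide swing arm and lock it over the steel block

TASK

Swing the punch-guide arm round until its guide tube stands over the square steel block, and lock it there: pull the index plunger up by its T-bar and twist it so that it stays out by itself, swing the arm, then twist the bar back so that the pin drops fully home. One of the two upright bottles stands in the way of that swing: first set it aside on the bench, upright, where the arm cannot hit it. The arm must not hit a bottle, no bottle may fall, and the other bottle, the low things round the fixture and the tools stay where they are.

Things in the scene. Friction and masses are not known exactly. Their poses are not given: they have to be found in the camera images.
- swivel_base: grey cast swivel fixture, fixed to the bench. Origin on the swing axis at bench height, z up; +x points along the arm as it stands at the start. Round foot 144 mm across; index plate 130 mm across, its top at z 40 mm; on the -x side a bracket (46 mm wide, out to 112 mm) carries the upright index plunger, its axis 55 mm from the swing axis
- swing (a joint): angle of the arm about the swing axis (rad), 0 at the start, along the fixture's +x, positive counter-clockwise from above, -1.9 to 1.9. Index slots at -1.815, -0.908, 0, 0.908, 1.815 (every 52 deg). With the pin out it turns with light friction (0.06 N m) and stays where it is left. The round-nosed pin drops into a slot by itself within about 3 deg of it
- tbar_grip (a point): centre of the plunger's black T-bar, 46 mm long, 14 mm wide, 16 mm high; 120 mm above the bench while locked. x along the bar, z up. While locked the bar lies along the fixture's x axis. Below the bar there is free space down to a slotted steel collar whose top is at z 97 mm (24 mm across)
- plunger (a joint): lift of the plunger (m): 0 = pin fully home in a slot, at most 0.020. A spring pulls it down with 4.5 N at 0 and 7.5 N at 0.020. The cross-pin under the bar leaves the collar's slot at 0.014; the pin leaves the index plate at 0.011
- tbar (a joint): twist of the T-bar (rad): 0 = locked position (its stop), growing clockwise seen from above to a stop at 1.15. It turns only while the plunger is lifted over 0.014; let go at more than about 0.5 its cross-pin rests on the collar and holds the plunger out at 0.014. Turned back to 0 the cross-pin drops into the slot
- steel_block: plain square steel block, 62 x 62 x 19 mm, loose; origin at the centre of its underside. Lies within 5 mm of one of the guide tube's four outer stations (-104, -52, +52 or +104 deg, 125 mm from the swing axis)
- tin: low round metal tin with a lid, 65 mm across, 28 mm high, loose; origin under its centre. Lies within 5 mm of one of the guide tube's four outer stations (-104, -52, +52 or +104 deg, 125 mm from the swing axis)
- eraser: small grey rubber block, 22 x 46 x 14 mm, loose; origin under its centre. Lies within 5 mm of one of the guide tube's four outer stations (-104, -52, +52 or +104 deg, 125 mm from the swing axis)
- spool: small solder spool standing on its flange, 42 mm across, 28 mm high, loose; origin under its centre. Lies within 5 mm of one of the guide tube's four outer stations (-104, -52, +52 or +104 deg, 125 mm from the swing axis)
- glue: small upright glue bottle with a pointed cap, body 28 mm across, 70 mm high (straight body up to 46 mm: grip it there, the cap gives no hold), loose, under 0.1 kg; origin under its centre. Stands at about +21 or -21 deg from the fixture's +x, 125 mm from the swing axis; the two bottles stand one on each side of the arm
- bottle: upright bottle with a ribbed screw cap, 42 mm across, 85 mm high (straight body up to 68 mm), loose, under 0.15 kg; origin under its centre. Stands at about +21 or -21 deg from the fixture's +x, 125 mm from the swing axis; the two bottles stand one on each side of the arm
- tub: translucent rectangular plastic tub, 67 x 82 x 46 mm, long along its y axis; bystander; origin under its centre; the bench's edges are at about x 0.33 m (front) and y 0.37 m (left)
- hammer: small hammer lying on the bench, 63 x 206 x 25 mm, long along its y axis; bystander; origin under its centre
- pliers: flat pliers lying on the bench, 53 x 153 x 14 mm, long along its y axis; bystander; origin under its centre
- compound_bar: bar of polishing compound, 35 x 86 x 27 mm, long along its y axis; bystander; origin under its centre; it lies in front of the tall blue blasting cabinet, whose front runs from about (x 0.63, y -0.14 m) to (0.67, 0.10 m)
- swing_arm: index plate with its aluminium arm (22 mm wide, from z 41 to 53 mm, 125 mm long) and the guide tube at the arm's end, turning about the swing axis. Origin on the swing axis at bench height; x points outward along the arm, z up
- guide (a point): centre of the top of the upright steel guide tube at the arm's end, 125 mm from the swing axis, 90 mm above the bench. The tube is 26 mm in diameter, from 36 to 90 mm above the bench, with a 32 mm collar from z 45 to 55 mm: grip it above the collar. It passes over the low things
Not all that is in view belongs to the job. What is shaped like the glue but green or red is not meant.

How it is judged:
On the way, in this order (a step that is already met when the one before it is completed fails the run):
1. the plunger is pulled up and twisted so that it is held out (lift over 11 mm, twist over 0.6 rad), the fingers off the bar (value of joint plunger above 0.011 m and value of joint tbar above 0.6 rad and distance between the grasp point and tbar_grip above 0.05 m), for 0.2 s.
2. with the pin still out, the guide tube is brought over the steel block (within 30 mm) (value of joint plunger above 0.009 m and horizontal distance between guide and steel_block below 0.03 m), for 0.1 s.
At the end, for the whole second after the job is handed in: The pin is fully home (lift under 3 mm) with the T-bar back at its locked position (within 0.25 rad), the guide tube stands over the steel block (axis within 20 mm of its centre), and both bottles stand upright (within 0.1 rad) at rest on the bench (value of joint plunger below 0.003 m and value of joint tbar below 0.25 rad and horizontal distance between guide and steel_block below 0.02 m and angle between each of glue, bottle's own z axis and vertical below 0.1 rad and height (world z) of each of glue, bottle below 0.006 m and linear speed of each of glue, bottle below 0.02 m/s); the robot touches nothing.
It fails at once if the arm or its guide tube hits a bottle (contact force between swing_arm and glue above 1 N or contact force between swing_arm and bottle above 1 N).
It fails at once if a bottle falls over (angle between any of glue, bottle's own z axis and vertical above 0.7 rad).
It fails at once if the bottle that is not in the way is moved as well (both moved over 25 mm) (distance of each of glue, bottle from where it was at the start of the episode above 0.025 m).
It fails at once if a low thing round the fixture is moved more than 15 mm (distance of any of steel_block, tin, eraser, spool from where it was at the start of the episode above 0.015 m).
It fails at once if a tool or other bystander is moved more than 25 mm (distance of any of tub, hammer, pliers, compound_bar from where it was at the start of the episode above 0.025 m).
It also fails if it takes over 72 s, if anything falls off the work surface, if the arm or the gripper's body presses on something with over 40 N, if the wrist force passes 120 N, or if a joint passes its speed limit or range.

ROBOT

A 7-joint arm with a two-finger parallel gripper is mounted at the origin on a cart in front of the work surface, level with it; the furniture and walls round the work are solid. World frame = base frame: x ahead of the robot, y to its left, z up, the work surface at z = 0. Lengths are in m, angles in rad, forces in N, time in s.
With the tool pointing down it reaches from about 0.4 to 0.875 m from the base axis. Payload 19.3 kg.
Tool frame: the origin (TCP) lies at the very end of the fingers, on their centre line; the grasp point (between the pads) lies 19 mm behind it; z points along the fingers, y is the line along which they close (so a half turn about z gives the same grasp; the last joint's range is limited). The gripper opens to 85 mm and grips with 20 to 120 N. Pads are 22 mm wide; open, the fingers measure 114 mm over their backs; the gripper's body (76 mm by 85 mm) begins 54 mm behind the grasp point. The pads swing forward as they close: fully open they stand 13 mm farther back than shut.
Start: joints at [-1.414, 0.521, -0.036, 1.599, 0.021, 1.021, -0.113], TCP at [0.141, 0.609, 0.231] pointing down, gripper open.
Joint ranges: [-2.91, 2.91], [-0.3, 2.13], [-1.5, 1.42], [0.17, 2.43], [-1.26, 4.41], [0.16, 1.93], [-2.52, 2.52]. Speed limits (rad/s): [1.89, 1.89, 2.39, 2.39, 3.01, 3.01, 3.01].

INTERFACE

Orientations are given as [roll, pitch, yaw] about the fixed x, y, z axes, in that order (R = Rz(yaw) Ry(pitch) Rx(roll)).
In Python, from workcell import monitor, optics, job_done gives the robot as it stands.
- The arm moves only by the shell command python3 -m handwheel 'ROWS' [FORCE]. ROWS is JSON, a list of rows, each an object of numbers: "dx", "dy", "dz": the shift along the tool's x, y, z in cm; "wx", "wy", "wz": the turn, a rotation vector about the tool's x, y, z in rad; "claw": the opening in per cent of the stroke, from 0 (shut) to 100 (fully open). A call has 1 to 8 rows; each row shifts and turns the commanded pose from where the row before left it, along the tool's axes as they then stand; what a row does not reach is not made up. A row lasts 1/8 s, in which the tool goes at most 62.5 mm and 10.7 degrees, less where a joint would pass 70% of its speed; a pose out of reach is approached as far as the arm can. A call with a gripper value outside its range is refused whole. The fingers move at their own pace and stop on an object; FORCE is the grip in N (left out, the last holds). Time passes only in rows, so rows that do not move let the fingers close. It gives the time, the measured TCP pose, the force, the opening and the grip force at its end, in the units of the state.
- monitor.observe(): the state, without advancing time (a new reading comes with each control period).
- optics.grab_frame(name): name is "scene" or "side" or "wrist"; returns a dict with "frame" (420x560x3 uint8, blue, green, red), "fovy" (degrees; the focal length in pixels is half the picture's height over the tangent of half this angle, whatever the lens; pixels are square), "cx", "cy" (the principal point, pixels), "k1" (the pictures are not rectified: a ray, as slopes to the right and down, at radius r is drawn at 1 + k1 r^2 times it, then the intrinsics apply), "R" (3x3) and "t" (3): a world point X has camera coordinates R X + t. Camera axes: x right, y down, z forward; pixel columns grow to the right and rows downward; lengths in m; the calibration is good to about 2 mm. A picture is of the moment at which its call begins. There is no depth.
- job_done(): hands the job in; it is judged then, once.
Trained networks look in the newest picture that a camera, given by its name, has taken for a name from the list of things; names that differ only in an ending like _2 or _b are one class to them, and where a whole thing is asked for, a point or a joint stands for the part that bears it (a point fixed in the world has none). Each returns a list of dicts, best first, with "p" (0 to 1); they miss things now and then, are a little off and sometimes report something else, mostly with a low value. They report only what shows in the picture. A call takes as long as a camera call. They do not tell look-alikes from the thing itself.
- optics.masks_of(name, camera): "region" (420x560 bool, what is visible of it) and "rect" ([left, top, width, height] in pixels, round what is visible of it).
The state is a dict: "clock": time; "qpos": joint angles; "qd": joint speeds; "joint_efforts": joint torques, N m; "position": TCP position; "tool_rot": TCP orientation; "force": force on the tool from outside, world axes, zero at the start; "moment": the same for the moment, N m; "grip_width": finger opening in m; "finger_force": force on a finger pad.
Only numpy, scipy, OpenCV 4.12 (cv2) and the standard library are available. Lean on these libraries where they do the work, as an engineer would, in place of code of your own. Each camera call takes 0.05 s, during which the arm holds its last target. There are 200 camera calls.

## Working session

There is one attempt and no reset: what is moved stays moved. The work goes in short steps, Python scripts to look and compute and a shell command to move; the robot and the scene stay as the last step left them, time stands still between calls to the robot, and variables do not carry over. Pictures are saved under pics/ and viewed, at most 10 in all, crops included, and the job is handed in when it is done.

```bash
ls; mkdir -p pics; cat > h.py <<'E'
import numpy as np, cv2
from workcell import monitor, optics, job_done
def grab(n):
    f=optics.grab_frame(n); return f
def ray(f,u,v):
    F=210/np.tan(np.radians(f["fovy"])/2)
    K=np.array([[F,0,f["cx"]],[0,F,f["cy"]],[0,0,1]])
    d=cv2.undistortPoints(np.array([[[u,v]]],float),K,np.array([f["k1"],0,0,0,0.]),None)[0,0] if 0 else None
    x=np.array([(u-f["cx"])/F,(v-f["cy"])/F]); y=x.copy()
    for _ in range(30): y=x/(1+f["k1"]*(y@y))
    R=np.array(f["R"]);t=np.array(f["t"])
    return -R.T@t, R.T@np.r_[y,1]
def onz(f,u,v,z):
    c,d=ray(f,u,v); return c+d*(z-c[2])/d[2]
def proj(f,X):
    F=210/np.tan(np.radians(f["fovy"])/2)
    p=np.array(f["R"])@np.array(X)+np.array(f["t"]); y=p[:2]/p[2]; y=y*(1+f["k1"]*(y@y))
    return y*F+[f["cx"],f["cy"]]
E
python3 - <<'E'
from h import *
print(monitor.observe())
for n in ["scene","side"]:
    f=grab(n); cv2.imwrite(f"pics/{n}0.png",f["frame"])
    print(n,f["fovy"],f["cx"],f["cy"],f["k1"],-np.array(f["R"]).T@f["t"])
    for k in ["swivel_base","tbar_grip","guide","steel_block","tin","eraser","spool","glue","bottle","tub"]:
        for m in optics.masks_of(k,n)[:3]: 
            if m["p"]>.2: 
                ys,xs=np.nonzero(m["region"]); print(k,round(m["p"],2),m["rect"],xs.mean().round(),ys.mean().round())
E
```

```text
pics
{'clock': 0.0, 'qpos': array([-1.41419874,  0.52203553, -0.03634927,  1.59996039,  0.02117534,
        1.02112582, -0.11280303]), 'qd': array([-0.00089397,  0.00026088,  0.00147511, -0.00043753,  0.00019575,
        0.00033135,  0.00080159]), 'joint_efforts': array([ 4.63320066e-04, -9.27092457e+01,  1.98039897e+00, -3.69938099e+01,
        1.80030585e-02,  8.34069477e-03,  1.98617549e-06]), 'position': array([0.14047909, 0.60867295, 0.23072913]), 'tool_rot': array([-3.14044834e+00,  4.98370630e-05,  2.91478730e+00]), 'force': array([-0.22590603, -0.29475796,  1.23440018]), 'moment': array([-0.00478584, -0.03300455, -0.04755135]), 'finger_force': 0.0, 'grip_width': 0.0856148499818119}
scene 47.17999687037722 282.96989290483134 213.6759913222419 -0.1468499458047291 [ 0.16835617 -0.86999641  0.99916171]
swivel_base 0.83 [243.5, 264.3, 99.9, 54.5] 287.0 292.0
tbar_grip 0.57 [254.1, 265.1, 24.8, 8.9] 266.0 272.0
tbar_grip 0.57 [317.6, 306.6, 28.9, 27.5] 332.0 319.0
guide 0.66 [265.7, 259.3, 77.5, 57.1] 298.0 287.0
guide 0.65 [297.2, 245.6, 25.2, 23.5] 309.0 257.0
steel_block 0.68 [2
[... 456 characters left out ...]
17959130001583 201.541221113502 0.04571252804356617 [-0.09904126 -1.0368807   0.5984813 ]
swivel_base 0.8 [250.4, 226.1, 106.1, 65.4] 296.0 261.0
tbar_grip 0.66 [266.6, 226.0, 24.0, 14.0] 277.0 230.0
guide 0.71 [271.1, 226.3, 86.6, 52.5] 311.0 256.0
steel_block 0.64 [298.8, 231.6, 24.9, 11.8] 311.0 239.0
tin 0.64 [334.3, 268.0, 34.8, 24.6] 352.0 279.0
eraser 0.73 [302.4, 296.2, 22.1, 12.7] 312.0 300.0
spool 0.44 [259.1, 237.6, 11.5, 10.7] 266.0 243.0
glue 0.59 [387.0, 237.5, 12.3, 28.5] 393.0 254.0
glue 0.58 [362.7, 226.3, 15.2, 26.3] 374.0 242.0
glue 0.54 [299.8, 231.2, 20.2, 11.7] 312.0 239.0
bottle 0.84 [341.9, 233.9, 25.5, 32.9] 355.0 251.0
tub 0.65 [226.2, 173.6, 20.3, 21.8] 236.0 181.0
```

```bash
python3 - <<'E'
import cv2
a=cv2.imread("pics/scene0.png")[225:355,230:405]; cv2.imwrite("pics/a.png",cv2.resize(a,None,fx=4.5,fy=4.5,interpolation=3))
a=cv2.imread("pics/side0.png")[205:320,230:410]; cv2.imwrite("pics/b.png",cv2.resize(a,None,fx=4.4,fy=4.4,interpolation=3))
E
```

```text
(no output)
```

View pics/a.png

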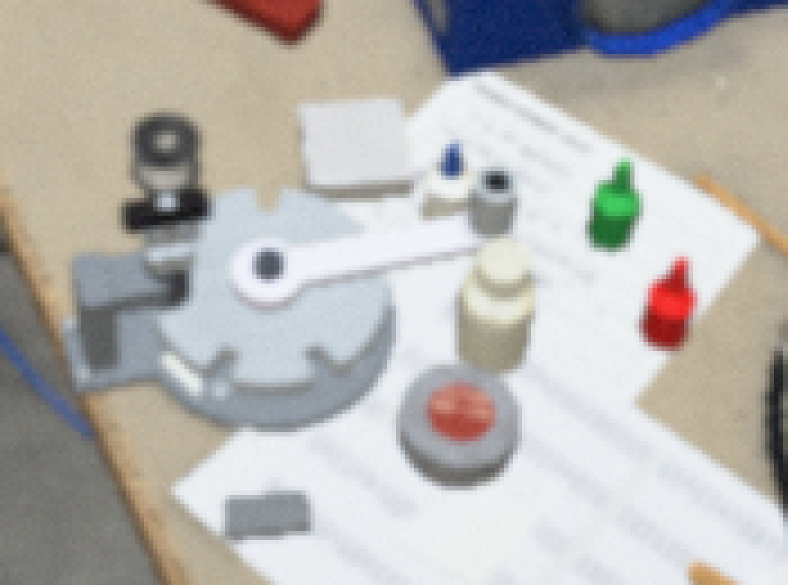

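View pics/scene0.png

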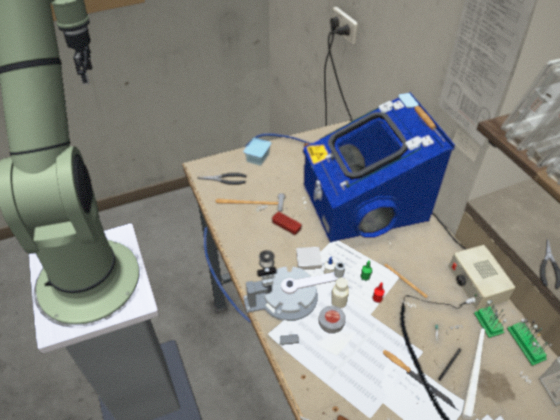

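View pics/b.png

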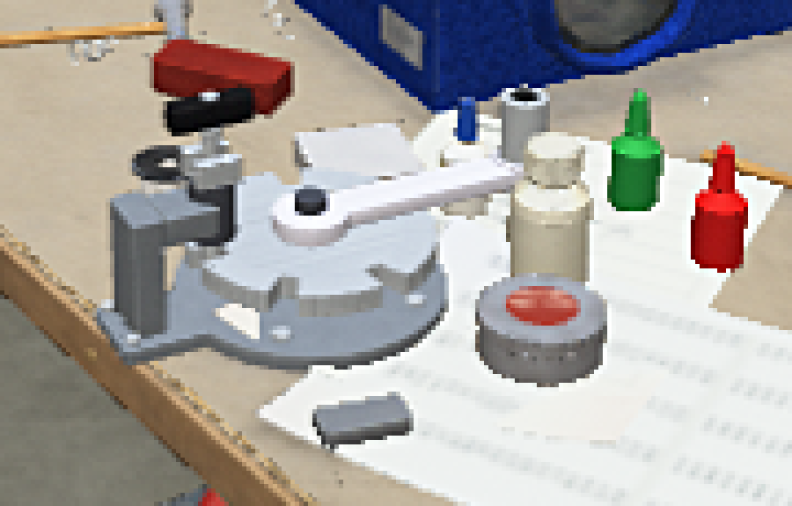

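```bash
python3 - <<'E'
from h import *
f=grab("scene")
P=lambda cx,cy,z: onz(f,230+cx/4.5,225+cy/4.5,z).round(4)
hub=P(268,262,.056);g=P(497,177,.09);print("hub",hub,"guide",g)
d=(g-hub)[:2];th=np.arctan2(d[1],d[0]);print(np.linalg.norm(d),th)
for n,a in dict(tbar=(166,209,.128),blocktop=(357,140,.019),gluetip=(452,145,.07),bottletop=(503,250,.085),tin=(460,408,.028),eraser=(268,505,.014),spool=(167,143,.028),green=(625,165,.07),red=(680,262,.07)).items():
    p=P(*a);e=(p-hub)[:2];print(n,p,np.linalg.norm(e).round(4),np.degrees(np.arctan2(e[1],e[0])-th).round(1))
E
```

```text
hub [ 0.4648 -0.2535  0.056 ] guide [ 0.5891 -0.2736  0.09  ]
0.12591465363491253 -0.16031779712065064
tbar [ 0.4084 -0.2503  0.128 ] 0.0565 185.9
blocktop [ 0.5598 -0.1702  0.019 ] 0.1263 50.4
gluetip [ 0.5862 -0.2307  0.07  ] 0.1235 19.8
bottletop [ 0.5714 -0.3143  0.085 ] 0.1227 -20.5
tin [ 0.5272 -0.361   0.028 ] 0.1243 -50.7
eraser [ 0.4151 -0.366   0.014 ] 0.123 -104.6
spool [ 0.4546 -0.1353  0.028 ] 0.1186 104.1
green [ 0.6673 -0.2814  0.07  ] 0.2044 1.3
red [ 0.6607 -0.3503  0.07  ] 0.2185 -17.1
```

Candidates for the glue: the white bottle with the blue cap (scene 330,259), green (369,262) and red (381,283). The description fits the blue-capped one. In the close crop it stands at about +20° and r 124 mm, so it blocks the swing to the block at +50°. The bottle is at -20°, tin at -51°, eraser at -104° and spool at +104°.

```bash
cat >> h.py <<'E'
from scipy.spatial.transform import Rotation as Ro
def to(p,Rt=None):
    """tool-axis shift (cm) to p, then rotvec to Rt"""
    s=monitor.observe(); R=Ro.from_euler("xyz",s["tool_rot"])
    print("at",s["position"].round(4),s["tool_rot"].round(3),"shift cm",(R.inv().apply(np.array(p)-s["position"])*100).round(2))
    if Rt is not None: print("turn",(R.inv()*Rt).as_rotvec().round(3), "shift cm in new axes",(Rt.inv().apply(np.array(p)-s["position"])*100).round(2))
def down(yaw): return Ro.from_euler("xyz",[np.pi,0,yaw])
E
python3 -m handwheel '[{"dx":-4.8,"dy":-3.5},{"dx":-4.8,"dy":-3.5},{"dx":-4.8,"dy":-3.5},{"dx":-4.8,"dy":-3.5},{"dx":-4.8,"dy":-3.5},{"dx":-4.8,"dy":-3.5},{"dx":-4.8,"dy":-3.5},{"dx":-4.8,"dy":-3.5}]'
python3 - <<'E'
from h import *
to([0.586,-0.231,0.23],down(1.756)); print(monitor.observe()["qpos"].round(2))
f=grab("scene")
print(onz(f,287,224,.02),onz(f,281,203,.01))
E
```

```text
at [0.1406 0.609  0.2313] [3.142 0.    2.915] shift cm [-62.29 -71.83   0.13]
turn [0.    0.    1.159] shift cm in new axes [-90.76  28.31   0.13]
[-1.41  0.52 -0.04  1.6   0.02  1.02 -0.11]
[ 0.55238829 -0.04275733  0.02      ] [0.57434395 0.04946448 0.01      ]schema error: expected keys dx, dy, dz, wx, wy, wz, claw
```

```bash

python3 -m handwheel '[{"dx":-4.8,"dy":-3.5,"dz":0,"wx":0,"wy":0,"wz":0,"claw":100},{"dx":-4.8,"dy":-3.5,"dz":0,"wx":0,"wy":0,"wz":0,"claw":100},{"dx":-4.8,"dy":-3.5,"dz":0,"wx":0,"wy":0,"wz":0,"claw":100},{"dx":-4.8,"dy":-3.5,"dz":0,"wx":0,"wy":0,"wz":0,"claw":100},{"dx":-4.8,"dy":-3.5,"dz":0,"wx":0,"wy":0,"wz":0,"claw":100},{"dx":-4.8,"dy":-3.5,"dz":0,"wx":0,"wy":0,"wz":0,"claw":100},{"dx":-4.8,"dy":-3.5,"dz":0,"wx":0,"wy":0,"wz":0,"claw":100},{"dx":-4.8,"dy":-3.5,"dz":0,"wx":0,"wy":0,"wz":0,"claw":100}]'
python3 - <<'E'
from h import *
to([0.586,-0.231,0.23],down(1.756)); print(monitor.observe()["qpos"].round(2))
E
```

```text
clock: 2.2
position: [0.4529, 0.2483, 0.2316]
tool_rot: [3.141, 0.0, 2.915]
force: [1.8, 1.1, 0.3]
grip_width: 0.0854
finger_force: 0.0
at [0.4529 0.2483 0.2316] [3.141 0.    2.915] shift cm [-23.74 -43.71   0.15]
turn [1.000e-03 0.000e+00 1.159e+00] shift cm in new axes [-49.56   4.26   0.16]
[-0.68  0.35  0.08  1.89 -0.04  0.91  0.76]
```

```bash

python3 -m handwheel '[{"dx":0,"dy":0,"dz":0,"wx":0,"wy":0,"wz":0.166,"claw":60},{"dx":0,"dy":0,"dz":0,"wx":0,"wy":0,"wz":0.166,"claw":60},{"dx":0,"dy":0,"dz":0,"wx":0,"wy":0,"wz":0.166,"claw":60},{"dx":0,"dy":0,"dz":0,"wx":0,"wy":0,"wz":0.166,"claw":60},{"dx":0,"dy":0,"dz":0,"wx":0,"wy":0,"wz":0.166,"claw":60},{"dx":0,"dy":0,"dz":0,"wx":0,"wy":0,"wz":0.166,"claw":60},{"dx":0,"dy":0,"dz":0,"wx":0,"wy":0,"wz":0.166,"claw":60}]' 30
python3 -m handwheel '[{"dx":-5.5,"dy":0.5,"dz":0,"wx":0,"wy":0,"wz":0,"claw":60},{"dx":-5.5,"dy":0.5,"dz":0,"wx":0,"wy":0,"wz":0,"claw":60},{"dx":-5.5,"dy":0.5,"dz":0,"wx":0,"wy":0,"wz":0,"claw":60},{"dx":-5.5,"dy":0.5,"dz":0,"wx":0,"wy":0,"wz":0,"claw":60},{"dx":-5.5,"dy":0.5,"dz":0,"wx":0,"wy":0,"wz":0,"claw":60},{"dx":-5.5,"dy":0.5,"dz":0,"wx":0,"wy":0,"wz":0,"claw":60},{"dx":-5.5,"dy":0.5,"dz":0,"wx":0,"wy":0,"wz":0,"claw":60},{"dx":-5.5,"dy":0.5,"dz":0,"wx":0,"wy":0,"wz":0,"claw":60}]'
python3 - <<'E'
from h import *
to([0.586,-0.231,0.23],down(1.756)); print(monitor.observe()["qpos"].round(2))
f=grab("wrist"); cv2.imwrite("pics/w1.png",f["frame"])
for X in [(0.586,-.231,.07),(.5865,-.2735,.09),(.4648,-.2535,.056),(.56,-.17,.019)]: print(proj(f,X))
print(-np.array(f["R"]).T@f["t"])
E
```

```text
clock: 3.08
position: [0.4517, 0.2498, 0.2314]
tool_rot: [3.141, -0.0, 1.747]
force: [0.3, -0.3, 0.4]
grip_width: 0.0513
finger_force: 0.0
clock: 4.08
position: [0.5711, -0.1773, 0.2314]
tool_rot: [3.141, -0.0, 1.753]
force: [0.5, 0.1, -0.1]
grip_width: 0.0512
finger_force: 0.0
at [ 0.5711 -0.1773  0.2314] [ 3.141 -0.     1.753] shift cm [-5.55  0.49  0.14]
turn [ 0.    -0.    -0.003] shift cm in new axes [-5.55  0.48  0.14]
[-0.09  0.51  0.43  1.69 -0.25  0.99  0.6 ]
[285.16651382 243.5876895 ]
[278.3055572  288.85446394]
[172.71210468 238.65579105]
[271.94422419 173.90153956]
[ 0.5573936  -0.10728218  0.37467009]
```

View pics/w1.png

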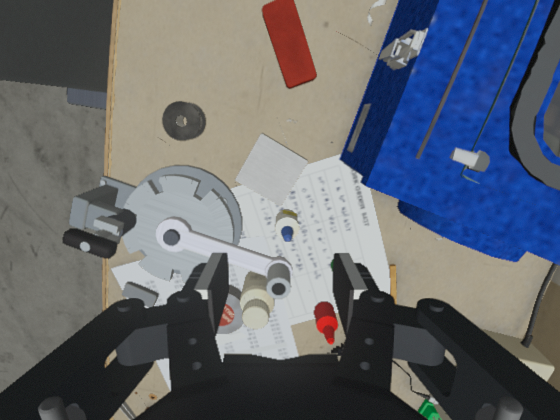

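The wrist view shows the blue-capped glue at about (287,232), the guide top at (280,288), the hub at (172,235), the block at (272,170) and the T-bar at (90,243). The decoys are red (326,322) and green (432,410). Next I cross-check the positions.

```bash
python3 - <<'E'
from h import *
f=grab("wrist");
for k in ["glue","bottle","steel_block","tbar_grip"]:
    for m in optics.masks_of(k,"wrist")[:2]:
        ys,xs=np.nonzero(m["region"]); print(k,round(m["p"],2),m["rect"],xs.mean().round(),ys.mean().round())
for n,a in dict(hub=(172,235,.056),guide=(279.5,287.5,.09),gluetip=(288,238,.07),gluebase=(286,222,.03),block=(272,170,.019),tb=(90,243,.128)).items(): print(n,onz(f,*a).round(4))
a=f["frame"][200:310,230:330]; cv2.imwrite("pics/c.png",cv2.resize(a,None,fx=5,fy=5,interpolation=3))
E
```

```text
glue 0.86 [316.7, 294.8, 23.8, 42.9] 327.0 313.0
bottle 0.89 [239.9, 265.6, 34.9, 57.6] 257.0 294.0
steel_block 0.57 [238.8, 128.6, 67.1, 67.1] 272.0 162.0
tbar_grip 0.92 [63.0, 219.3, 56.3, 33.5] 90.0 235.0
tbar_grip 0.34 [123.8, 167.7, 167.9, 123.9] 194.0 227.0
hub [ 0.4633 -0.2573  0.056 ]
guide [ 0.5871 -0.2805  0.09  ]
gluetip [ 0.5877 -0.233   0.07  ]
gluebase [ 0.5857 -0.2293  0.03  ]
block [ 0.5596 -0.1741  0.019 ]
tb [ 0.413  -0.2458  0.128 ]
```

View pics/c.png

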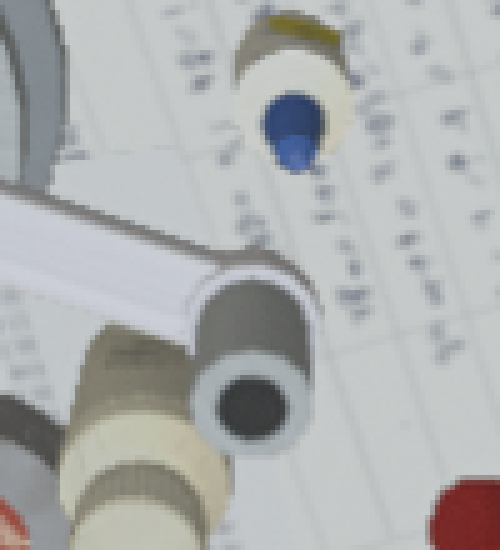

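The crop shows the glue tip at about (289,233), its shoulder ring at (288,219) and the guide top at (280,281). The arm had still been settling in the earlier frame, so I re-measure from a fresh one.

```bash
python3 - <<'E'
from h import *
f=grab("wrist")
for n,a in dict(hub=(172,228,.056),guide=(280.4,281.4,.09),gluetip=(289.4,233,.07),glueshoulder=(288.4,219.5,.046),block=(272,163,.019),tb=(90,235.5,.128)).items(): print(n,onz(f,*a).round(4))
m=optics.masks_of("steel_block","wrist")[0]["rect"];print(m)
to([0.586,-0.231,0.23])
Rt=down(1.756)*Ro.from_rotvec([0,-.28,0]); g=np.array([.5865,-.2305,.036]); z=Rt.apply([0,0,1]); 
print("tcp tgt",g+.019*z, "prep",g-.081*z); to(g-.081*z,Rt)
E
```

```text
hub [ 0.4626 -0.2384  0.056 ]
guide [ 0.5866 -0.2617  0.09  ]
gluetip [ 0.5876 -0.2157  0.07  ]
glueshoulder [ 0.5859 -0.2091  0.046 ]
block [ 0.5573 -0.1549  0.019 ]
tb [ 0.413  -0.2285  0.128 ]
[260.9, 2.2, 51.4, 90.2]
at [ 0.5708 -0.1744  0.2314] [ 3.141 -0.     1.754] shift cm [-5.85  0.46  0.14]
tcp tgt [ 0.58746691 -0.23566096  0.01773995] prep [ 0.58237791 -0.208498    0.11384549]
at [ 0.5708 -0.1744  0.2314] [ 3.141 -0.     1.754] shift cm [-3.57  0.51 11.75]
turn [-0.    -0.28  -0.002] shift cm in new axes [-0.18  0.51 12.28]
```

```bash
python3 -m handwheel '[{"dx":-1,"dy":0.5,"dz":0,"wx":0,"wy":0,"wz":0,"claw":60},{"dx":0,"dy":0,"dz":0,"wx":0,"wy":0,"wz":0,"claw":60},{"dx":0,"dy":0,"dz":0,"wx":0,"wy":0,"wz":0,"claw":60},{"dx":0,"dy":0,"dz":0,"wx":0,"wy":0,"wz":0,"claw":60}]'
python3 - <<'E'
from h import *
f=grab("wrist");cv2.imwrite("pics/w2.png",f["frame"]); print(f["R"],f["t"],monitor.observe()["position"])
import json; json.dump({k:(np.array(v).tolist()) for k,v in f.items() if k!="frame"},open("w2.json","w"))
a=f["frame"][140:300,50:320]; cv2.imwrite("pics/d.png",cv2.resize(a,None,fx=2.9,fy=2.9,interpolation=3))
E
```

```text
clock: 4.97
position: [0.5774, -0.1845, 0.2313]
tool_rot: [-3.142, -0.0, 1.753]
force: [0.4, 0.1, 0.8]
grip_width: 0.0514
finger_force: 0.0
[[ 0.98360507  0.18033123  0.00131093]
 [ 0.17264551 -0.9437343   0.28206222]
 [ 0.05210179 -0.27721151 -0.95939522]] [-0.53435006 -0.31093612  0.2982396 ] [ 0.5773491  -0.18451941  0.23129157]
```

View pics/d.png

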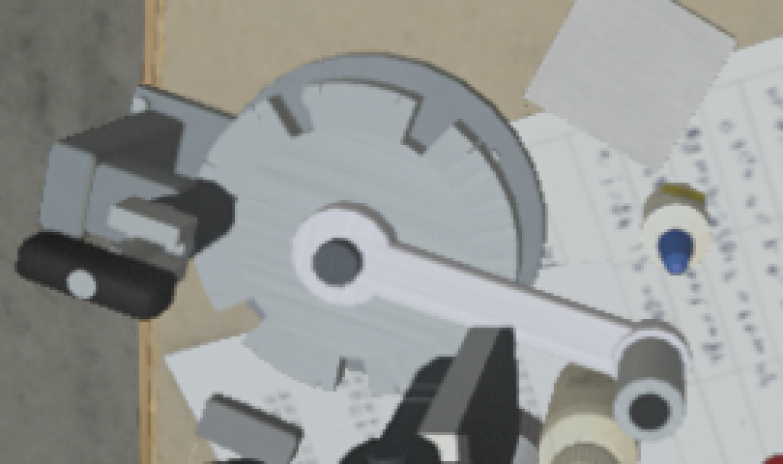

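The view shows (crop pixels) the hub at (337,262), guide hole (649,411), glue tip (677,270), shoulder (676,230), block corners (525,97) and (735,45), and the T-bar stud (82,284).

```bash
python3 - <<'E'
from h import *
import json; f=json.load(open("w2.json"))
for n,a in dict(hub=(337,262,.06),guide=(649,411,.09),gluetip=(677,270,.07),glueshoulder=(676,230,.046),block=(630,71,.019),tb=(82,284,.129)).items(): print(n,onz(f,50+a[0]/2.9,140+a[1]/2.9,a[2]).round(4))
Rt=down(1.753)*Ro.from_rotvec([0,-.28,0]); g=np.array([.586,-.231,.036]); z=Rt.apply([0,0,1]); 
print("tcp tgt",g+.019*z, "prep",g-.081*z); to(g-.081*z,Rt)
E
```

```text
hub [ 0.4644 -0.2505  0.06  ]
guide [ 0.5867 -0.2733  0.09  ]
gluetip [ 0.5882 -0.2269  0.07  ]
glueshoulder [ 0.5868 -0.2199  0.046 ]
block [ 0.559  -0.1674  0.019 ]
tb [ 0.4096 -0.2422  0.129 ]
tcp tgt [ 0.58695142 -0.23616384  0.01773995] prep [ 0.58194394 -0.20898573  0.11384549]
at [ 0.5773 -0.1845  0.2313] [-3.142 -0.     1.753] shift cm [-2.490e+00  1.000e-02  1.174e+01]
turn [-0.   -0.28 -0.  ] shift cm in new axes [8.500e-01 1.000e-02 1.198e+01]
```

```bash
python3 -m handwheel '[{"dx":-1,"dy":0.1,"dz":4,"wx":0,"wy":0,"wz":0,"claw":60},{"dx":-1,"dy":0,"dz":4,"wx":0,"wy":0,"wz":0,"claw":60},{"dx":-0.1,"dy":0,"dz":3.7,"wx":0,"wy":0,"wz":0,"claw":60},{"dx":0,"dy":0,"dz":0,"wx":0,"wy":-0.14,"wz":0,"claw":60},{"dx":0,"dy":0,"dz":0,"wx":0,"wy":-0.14,"wz":0,"claw":60},{"dx":0,"dy":0,"dz":0,"wx":0,"wy":0,"wz":0,"claw":60},{"dx":0,"dy":0,"dz":0,"wx":0,"wy":0,"wz":0,"claw":60}]'
python3 - <<'E'
from h import *
Rt=down(1.753)*Ro.from_rotvec([0,-.28,0]); z=Rt.apply([0,0,1]); to(np.array([.587,-.227,.036])+.019*z,Rt)
f=grab("wrist");
for X in [(0.587,-.228,.07),(0.587,-.228,.046),(.587,-.2735,.09)]: print(proj(f,X))
cv2.imwrite("pics/e.png",f["frame"])
E
```

```text
clock: 5.9
position: [0.5823, -0.2051, 0.1145]
tool_rot: [-3.142, 0.279, 1.753]
force: [0.4, -1.6, 0.1]
grip_width: 0.0513
finger_force: 0.0
at [ 0.5823 -0.2051  0.1145] [-3.142  0.279  1.753] shift cm [1.000e-02 6.000e-02 1.006e+01]
turn [-0.    -0.001 -0.   ] shift cm in new axes [ 0.02  0.06 10.06]
[281.77550416 245.45852296]
[281.58724267 224.57683044]
[269.85004722 314.33765665]
```

View pics/e.png

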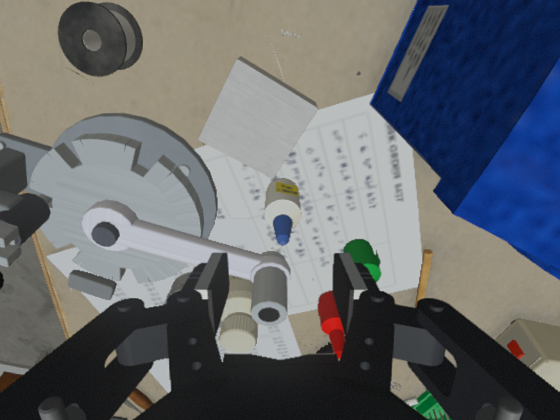

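The glue tip shows at (283,243), where I predicted (282,245), centred between the fingers. The guide is clear. I descend and grip.

```bash
python3 -m handwheel '[{"dx":0,"dy":0,"dz":3,"wx":0,"wy":0,"wz":0,"claw":60},{"dx":0,"dy":0,"dz":3,"wx":0,"wy":0,"wz":0,"claw":60},{"dx":0,"dy":0.05,"dz":2.5,"wx":0,"wy":0,"wz":0,"claw":60},{"dx":0,"dy":0,"dz":1.5,"wx":0,"wy":0,"wz":0,"claw":60},{"dx":0,"dy":0,"dz":0,"wx":0,"wy":0,"wz":0,"claw":60}]' && python3 -m handwheel '[{"dx":0,"dy":0,"dz":0,"wx":0,"wy":0,"wz":0,"claw":20},{"dx":0,"dy":0,"dz":0,"wx":0,"wy":0,"wz":0,"claw":20},{"dx":0,"dy":0,"dz":0,"wx":0,"wy":0,"wz":0,"claw":20},{"dx":0,"dy":0,"dz":0,"wx":0,"wy":0,"wz":0,"claw":20},{"dx":0,"dy":0,"dz":0,"wx":0,"wy":0,"wz":0,"claw":20}]' 30
```

```text
clock: 6.58
position: [0.5871, -0.2334, 0.0178]
tool_rot: [-3.141, 0.28, 1.751]
force: [0.3, -0.6, 0.8]
grip_width: 0.0511
finger_force: 0.0
clock: 7.2
position: [0.5882, -0.2322, 0.0193]
tool_rot: [3.14, 0.281, 1.753]
force: [-1.8, 0.5, 8.1]
grip_width: 0.027
finger_force: 29.6
```

```bash
python3 -m handwheel '[{"dx":-0.28,"dy":0,"dz":-0.96,"wx":0,"wy":0,"wz":0,"claw":20},{"dx":-0.55,"dy":0,"dz":-1.92,"wx":0,"wy":0,"wz":0,"claw":20},{"dx":-0.83,"dy":0,"dz":-2.88,"wx":0,"wy":0,"wz":0,"claw":20},{"dx":0,"dy":0,"dz":0,"wx":0,"wy":0,"wz":0,"claw":20}]'
python3 - <<'E'
from h import *
to([.441,-.051,.08])
f=grab("wrist"); print([ (m["rect"],m["p"]) for m in optics.masks_of("glue","wrist")]); cv2.imwrite("pics/g.png",f["frame"])
E
```

```text
clock: 7.7
position: [0.5891, -0.2325, 0.0814]
tool_rot: [3.137, 0.281, 1.752]
force: [0.4, 0.1, -0.2]
grip_width: 0.0269
finger_force: 29.6
at [ 0.5891 -0.2325  0.0814] [3.137 0.281 1.752] shift cm [ 19.75 -11.28  -5.61]
[([352.7, 234.7, 43.3, 65.0], 0.95), ([249.4, 212.3, 63.2, 141.6], 0.83)]
```

```bash
python3 -m handwheel '[{"dx":2.3,"dy":-1.28,"dz":-0.6,"wx":0,"wy":0,"wz":0,"claw":20},{"dx":3.5,"dy":-2,"dz":-1,"wx":0,"wy":0,"wz":0,"claw":20},{"dx":4,"dy":-2.4,"dz":-1.2,"wx":0,"wy":0,"wz":0,"claw":20},{"dx":4,"dy":-2.3,"dz":-1.15,"wx":0,"wy":0,"wz":0,"claw":20},{"dx":3.5,"dy":-2,"dz":-1,"wx":0,"wy":0,"wz":0,"claw":20},{"dx":2.4,"dy":-1.3,"dz":-0.66,"wx":0,"wy":0,"wz":0,"claw":20},{"dx":0,"dy":0,"dz":0,"wx":0,"wy":0,"wz":0,"claw":20}]'
python3 -m handwheel '[{"dx":0.55,"dy":0,"dz":1.92,"wx":0,"wy":0,"wz":0,"claw":20},{"dx":0.55,"dy":0,"dz":1.92,"wx":0,"wy":0,"wz":0,"claw":20},{"dx":0.35,"dy":0,"dz":1.2,"wx":0,"wy":0,"wz":0,"claw":20},{"dx":0.1,"dy":0,"dz":0.4,"wx":0,"wy":0,"wz":0,"claw":20},{"dx":0,"dy":0,"dz":0,"wx":0,"wy":0,"wz":0,"claw":20},{"dx":0,"dy":0,"dz":0,"wx":0,"wy":0,"wz":0,"claw":20}]'
```

```text
clock: 8.68
position: [0.4387, -0.0497, 0.0773]
tool_rot: [-3.14, 0.28, 1.756]
force: [-0.3, -0.0, -1.1]
grip_width: 0.0272
finger_force: 29.7
clock: 9.43
position: [0.44, -0.0513, 0.0215]
tool_rot: [3.141, 0.28, 1.752]
force: [-0.1, -0.4, -0.0]
grip_width: 0.0272
finger_force: 29.7
```

```bash
python3 -m handwheel '[{"dx":0.03,"dy":0,"dz":0.1,"wx":0,"wy":0,"wz":0,"claw":20},{"dx":0.03,"dy":0,"dz":0.1,"wx":0,"wy":0,"wz":0,"claw":20},{"dx":0,"dy":0,"dz":0,"wx":0,"wy":0,"wz":0,"claw":20},{"dx":0,"dy":0,"dz":0,"wx":0,"wy":0,"wz":0,"claw":20}]'
```

```text
clock: 9.93
position: [0.4399, -0.0512, 0.0192]
tool_rot: [3.141, 0.28, 1.753]
force: [-1.1, 1.4, 9.1]
grip_width: 0.0273
finger_force: 30.7
```

```bash
python3 -m handwheel '[{"dx":0,"dy":0,"dz":0,"wx":0,"wy":0,"wz":0,"claw":40},{"dx":0,"dy":0,"dz":0,"wx":0,"wy":0,"wz":0,"claw":60},{"dx":0,"dy":0,"dz":0,"wx":0,"wy":0,"wz":0,"claw":60},{"dx":0,"dy":0,"dz":-1.5,"wx":0,"wy":0,"wz":0,"claw":60},{"dx":0,"dy":0,"dz":-3,"wx":0,"wy":0,"wz":0,"claw":60},{"dx":0,"dy":0,"dz":-5,"wx":0,"wy":0,"wz":0,"claw":60},{"dx":0,"dy":0,"dz":-6,"wx":0,"wy":0,"wz":0,"claw":60},{"dx":0,"dy":0,"dz":0,"wx":0,"wy":0,"wz":0,"claw":60}]'
python3 - <<'E'
from h import *
f=grab("scene")
cv2.imwrite("pics/s2.png",f["frame"])
print(proj(f,(.441,-.045,.0)),proj(f,(.441,-.045,.07)))
for m in optics.masks_of("glue","scene"): print(m["rect"],m["p"])
f=grab("wrist"); print(proj(f,(.441,-.045,.0)),proj(f,(.441,-.045,.07)))
for m in optics.masks_of("glue","wrist"): print(m["rect"],m["p"])
to([.4095,-.243,.2])
E
```

```text
clock: 10.92
position: [0.433, -0.0066, 0.1709]
tool_rot: [3.137, 0.277, 1.755]
force: [-0.4, -0.7, -1.6]
grip_width: 0.0512
finger_force: 0.0
[250.16137507 241.20004225] [249.08210676 223.82120162]
[358.8, 262.4, 15.1, 15.7] 0.77
[370.6, 283.3, 15.9, 21.4] 0.72
[243.4, 229.5, 8.8, 19.7] 0.55
[333.7, 275.1, 14.4, 31.8] 0.2
[282.62281045 179.79514081] [283.38956757 218.11196979]
[266.0, 169.9, 30.3, 51.6] 0.69
[399.8, 359.9, 20.4, 21.2] 0.59
[394.2, 378.4, -0.2, 7.1] 0.38
at [ 0.4314 -0.0095  0.1675] [-3.141  0.28   1.753] shift cm [-22.59  -6.38   3.12]
```

```bash
python3 -m handwheel '[{"dx":0,"dy":0,"dz":-2,"wx":0,"wy":0.14,"wz":0,"claw":45},{"dx":0,"dy":0,"dz":-2,"wx":0,"wy":0.14,"wz":0,"claw":45},{"dx":0,"dy":0,"dz":0,"wx":0,"wy":0,"wz":-0.18,"claw":45},{"dx":0,"dy":0,"dz":0,"wx":0,"wy":0,"wz":-0.18,"claw":45},{"dx":0,"dy":0,"dz":0,"wx":0,"wy":0,"wz":-0.18,"claw":45},{"dx":0,"dy":0,"dz":0,"wx":0,"wy":0,"wz":-0.18,"claw":45},{"dx":0,"dy":0,"dz":0,"wx":0,"wy":0,"wz":-0.18,"claw":45},{"dx":0,"dy":0,"dz":0,"wx":0,"wy":0,"wz":-0.18,"claw":45}]'
python3 -m handwheel '[{"dx":0,"dy":0,"dz":0,"wx":0,"wy":0,"wz":-0.137,"claw":45},{"dx":0,"dy":0,"dz":0,"wx":0,"wy":0,"wz":0,"claw":45},{"dx":0,"dy":0,"dz":0,"wx":0,"wy":0,"wz":0,"claw":45}]'
python3 - <<'E'
from h import *
to([.410,-.243,.2],down(2.970)); print(monitor.observe()["qpos"].round(2))
E
```

```text
clock: 12.12
position: [0.4299, -0.0019, 0.206]
tool_rot: [-3.14, -0.002, 2.837]
force: [-0.1, 0.2, 0.5]
grip_width: 0.0385
finger_force: 0.0
clock: 12.5
position: [0.4302, -0.0015, 0.2065]
tool_rot: [-3.141, -0.001, 2.965]
force: [0.1, -0.3, 0.6]
grip_width: 0.0383
finger_force: 0.0
at [ 0.4302 -0.0015  0.2065] [-3.141e+00 -1.000e-03  2.965e+00] shift cm [ -2.25 -24.13   0.66]
turn [-0.    -0.001 -0.005] shift cm in new axes [ -2.13 -24.14   0.65]
[-0.48  0.27  0.42  2.13 -0.15  0.77  1.43]
```

```bash
python3 -m handwheel '[{"dx":-0.4,"dy":-3,"dz":0,"wx":0,"wy":0,"wz":0,"claw":45},{"dx":-0.4,"dy":-4.5,"dz":0,"wx":0,"wy":0,"wz":0,"claw":45},{"dx":-0.4,"dy":-5,"dz":0,"wx":0,"wy":0,"wz":0,"claw":45},{"dx":-0.4,"dy":-5,"dz":0,"wx":0,"wy":0,"wz":0,"claw":45},{"dx":-0.4,"dy":-4.5,"dz":0,"wx":0,"wy":0,"wz":0,"claw":45},{"dx":-0.2,"dy":-2.1,"dz":0,"wx":0,"wy":0,"wz":0,"claw":45},{"dx":0,"dy":0,"dz":0,"wx":0,"wy":0,"wz":0,"claw":45},{"dx":0,"dy":0,"dz":0,"wx":0,"wy":0,"wz":0,"claw":45}]'
python3 - <<'E'
from h import *
to([.410,-.243,.104],down(2.970)); print(monitor.observe()["qpos"].round(2))
f=grab("wrist"); cv2.imwrite("pics/t.png",f["frame"])
b=Ro.from_euler("z",-9.8,degrees=True)
for d in (-.023,0,.023): print(proj(f,np.array([.41,-.243,.128])+b.apply([d,0,0])))
for m in optics.masks_of("tbar_grip","wrist")[:2]:
    ys,xs=np.nonzero(m["region"]); print(m["p"],m["rect"],xs.mean(),ys.mean())
E
```

```text
clock: 13.5
position: [0.4109, -0.2415, 0.2067]
tool_rot: [3.141, -0.001, 2.969]
force: [0.9, -0.2, 0.0]
grip_width: 0.0386
finger_force: 0.0
at [ 0.4109 -0.2415  0.2067] [ 3.141e+00 -1.000e-03  2.969e+00] shift cm [ 0.06 -0.16 10.27]
turn [ 0.    -0.001 -0.001] shift cm in new axes [ 0.07 -0.16 10.27]
[ 0.02  0.35  0.49  2.02 -0.23  0.82  2.04]
[278.53235982 187.00496074]
[278.65063164 217.2943248 ]
[278.76428523 245.91201605]
0.64 [273.6, 181.7, 16.9, 62.1] 279.562381852552 212.5321361058601
0.39 [219.0, 180.5, 121.6, 179.2] 279.60126391814623 252.7999799378072
```

View pics/t.png

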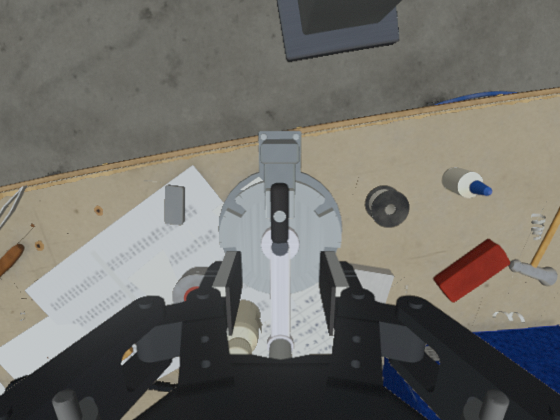

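The T-bar's stud is at (280,216), where I predicted (279,217), and the bar lies straight between the pads. The glue stands upright at (468,182). I descend and grip.

```bash
python3 -m handwheel '[{"dx":0.05,"dy":-0.1,"dz":3.5,"wx":0,"wy":0,"wz":0,"claw":45},{"dx":0,"dy":0,"dz":3.5,"wx":0,"wy":0,"wz":0,"claw":45},{"dx":0,"dy":0,"dz":2.3,"wx":0,"wy":0,"wz":0,"claw":45},{"dx":0,"dy":0,"dz":0.9,"wx":0,"wy":0,"wz":0,"claw":45},{"dx":0,"dy":0,"dz":0,"wx":0,"wy":0,"wz":0,"claw":45}]' && python3 -m handwheel '[{"dx":0,"dy":0,"dz":0,"wx":0,"wy":0,"wz":0,"claw":8},{"dx":0,"dy":0,"dz":0,"wx":0,"wy":0,"wz":0,"claw":8},{"dx":0,"dy":0,"dz":0,"wx":0,"wy":0,"wz":0,"claw":8},{"dx":0,"dy":0,"dz":0,"wx":0,"wy":0,"wz":0,"claw":8},{"dx":0,"dy":0,"dz":0,"wx":0,"wy":0,"wz":0,"claw":8},{"dx":0,"dy":0,"dz":0,"wx":0,"wy":0,"wz":0,"claw":8}]' 60
```

```text
clock: 14.22
position: [0.4104, -0.2428, 0.105]
tool_rot: [3.142, -0.0, 2.97]
force: [-0.3, 0.0, 0.4]
grip_width: 0.0387
finger_force: 0.0
clock: 14.98
position: [0.4108, -0.2426, 0.1059]
tool_rot: [3.141, 0.001, 2.97]
force: [-1.2, 5.2, 9.9]
grip_width: 0.0123
finger_force: 60.5
```

```bash
python3 -m handwheel '[{"dx":0,"dy":0,"dz":-0.5,"wx":0,"wy":0,"wz":0,"claw":8},{"dx":0,"dy":0,"dz":-0.6,"wx":0,"wy":0,"wz":0,"claw":8},{"dx":0,"dy":0,"dz":-0.7,"wx":0,"wy":0,"wz":0,"claw":8},{"dx":0,"dy":0,"dz":0,"wx":0,"wy":0,"wz":0,"claw":8},{"dx":0,"dy":0,"dz":0,"wx":0,"wy":0,"wz":0,"claw":8}]'
```

```text
clock: 15.6
position: [0.4108, -0.2426, 0.1232]
tool_rot: [3.141, 0.001, 2.97]
force: [4.4, 3.8, -7.9]
grip_width: 0.013
finger_force: 58.5
```

```bash
python3 -m handwheel '[{"dx":0,"dy":0,"dz":0,"wx":0,"wy":0,"wz":0.13,"claw":8},{"dx":0,"dy":0,"dz":0,"wx":0,"wy":0,"wz":0.13,"claw":8},{"dx":0,"dy":0,"dz":0,"wx":0,"wy":0,"wz":0.13,"claw":8},{"dx":0,"dy":0,"dz":0,"wx":0,"wy":0,"wz":0.13,"claw":8},{"dx":0,"dy":0,"dz":0,"wx":0,"wy":0,"wz":0.13,"claw":8},{"dx":0,"dy":0,"dz":0,"wx":0,"wy":0,"wz":0.13,"claw":8},{"dx":0,"dy":0,"dz":0,"wx":0,"wy":0,"wz":0.13,"claw":8},{"dx":0,"dy":0,"dz":0,"wx":0,"wy":0,"wz":0.09,"claw":8}]'
python3 -m handwheel '[{"dx":0,"dy":0,"dz":0.3,"wx":0,"wy":0,"wz":0,"claw":8},{"dx":0,"dy":0,"dz":0.15,"wx":0,"wy":0,"wz":0,"claw":8},{"dx":0,"dy":0,"dz":0,"wx":0,"wy":0,"wz":0,"claw":8}]'
python3 - <<'E'
from h import *
print(monitor.observe()["moment"])
E
```

```text
clock: 16.6
position: [0.4101, -0.2434, 0.1231]
tool_rot: [-3.141, 0.001, 1.966]
force: [-1.4, -2.8, -8.2]
grip_width: 0.0127
finger_force: 58.6
clock: 16.98
position: [0.4103, -0.2436, 0.1195]
tool_rot: [3.14, 0.0, 1.972]
force: [-8.6, 2.8, 29.9]
grip_width: 0.0129
finger_force: 64.0
[ 0.54584581  2.00886765 -0.03484151]
```

```bash
python3 -m handwheel '[{"dx":0,"dy":0,"dz":-0.15,"wx":0,"wy":0,"wz":0,"claw":8},{"dx":0,"dy":0,"dz":0,"wx":0,"wy":0,"wz":0,"claw":45},{"dx":0,"dy":0,"dz":0,"wx":0,"wy":0,"wz":0,"claw":45},{"dx":0,"dy":0,"dz":0,"wx":0,"wy":0,"wz":0,"claw":45},{"dx":0,"dy":0,"dz":-3,"wx":0,"wy":0,"wz":0,"claw":45},{"dx":0,"dy":0,"dz":-4,"wx":0,"wy":0,"wz":0,"claw":45},{"dx":0,"dy":0,"dz":-2,"wx":0,"wy":0,"wz":0,"claw":45},{"dx":0,"dy":0,"dz":0,"wx":0,"wy":0,"wz":0,"claw":45}]'
python3 -m handwheel '[{"dx":0,"dy":0,"dz":0,"wx":0,"wy":0,"wz":0.145,"claw":60},{"dx":0,"dy":0,"dz":0,"wx":0,"wy":0,"wz":0.145,"claw":60},{"dx":0,"dy":0,"dz":0,"wx":0,"wy":0,"wz":0.145,"claw":60},{"dx":0,"dy":0,"dz":0,"wx":0,"wy":0,"wz":0.14,"claw":60},{"dx":0,"dy":0,"dz":0,"wx":0,"wy":0,"wz":0,"claw":60}]'
python3 - <<'E'
from h import *
to([.5875,-.2735,.2],down(1.396)); 
f=grab("scene"); print(proj(f,(.41,-.243,.128+.014)))
a=f["frame"][225:320,235:345]; cv2.imwrite("pics/u.png",cv2.resize(a,None,fx=5,fy=5,interpolation=3))
E
```

```text
clock: 17.98
position: [0.4109, -0.2431, 0.2109]
tool_rot: [3.14, 0.001, 1.971]
force: [0.3, -0.8, -1.0]
grip_width: 0.0384
finger_force: 0.0
clock: 18.6
position: [0.41, -0.2429, 0.2091]
tool_rot: [-3.14, 0.001, 1.396]
force: [-0.4, 0.3, 0.1]
grip_width: 0.0513
finger_force: 0.0
at [ 0.41   -0.2429  0.2091] [-3.140e+00  1.000e-03  1.396e+00] shift cm [ 0.08 18.01  0.88]
turn [-0.002  0.001 -0.   ] shift cm in new axes [ 0.08 18.01  0.91]
[266.21522655 265.06967902]
```

View pics/u.png

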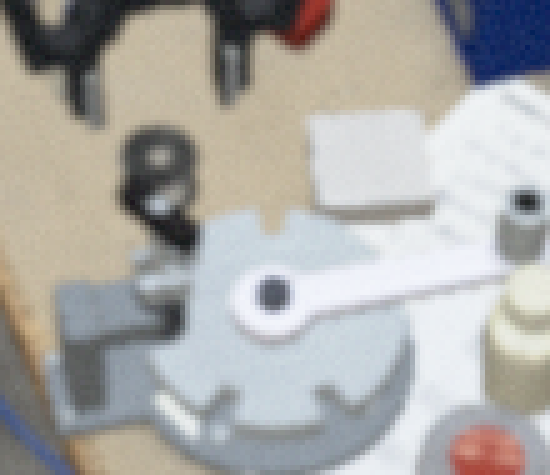

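The T-bar is turned about 55° clockwise and stays up (crop 160,210), and the path to the block at (370,165) is clear. On to the guide tube.

```bash
python3 -m handwheel '[{"dx":0,"dy":3,"dz":0,"wx":0,"wy":0,"wz":0,"claw":60},{"dx":0.1,"dy":5,"dz":0,"wx":0,"wy":0,"wz":0,"claw":60},{"dx":0,"dy":5,"dz":0,"wx":0,"wy":0,"wz":0,"claw":60},{"dx":0,"dy":4,"dz":0,"wx":0,"wy":0,"wz":0,"claw":60},{"dx":0,"dy":1,"dz":2,"wx":0,"wy":0,"wz":0,"claw":60},{"dx":0,"dy":0,"dz":3,"wx":0,"wy":0,"wz":0,"claw":60},{"dx":0,"dy":0,"dz":0,"wx":0,"wy":0,"wz":0,"claw":60},{"dx":0,"dy":0,"dz":0,"wx":0,"wy":0,"wz":0,"claw":60}]'
python3 - <<'E'
from h import *
to([.5875,-.2735,.061],down(1.396)); 
f=grab("wrist"); print(proj(f,(.5875,-.2735,.09)))
for m in optics.masks_of("guide","wrist")[:3]: print(m["p"],m["rect"])
for m in optics.masks_of("bottle","wrist")[:3]: print(m["p"],m["rect"],proj(f,(.5714,-.3143,.085)))
cv2.imwrite("pics/v.png",f["frame"])
g=cv2.cvtColor(f["frame"],6); c=cv2.HoughCircles(cv2.medianBlur(g[150:330,200:360],3),cv2.HOUGH_GRADIENT,1,20,param1=100,param2=25,minRadius=6,maxRadius=40); print(None if c is None else c[0][:6]+[200,150,0])
E
```

```text
clock: 19.65
position: [0.5875, -0.274, 0.1607]
tool_rot: [3.141, 0.0, 1.395]
force: [-0.3, -0.7, 0.5]
grip_width: 0.052
finger_force: 0.0
at [ 0.5875 -0.274   0.1607] [3.141 0.    1.395] shift cm [ 0.05 -0.01  9.97]
turn [ 0.     0.    -0.001] shift cm in new axes [ 0.05 -0.01  9.97]
[280.5384972  219.90758363]
0.79 [67.8, 126.7, 232.8, 143.5]
0.3 [0.0, 211.1, 42.2, 67.1]
0.8 [244.4, 218.2, 44.9, 71.3] [269.27353664 270.60999914]
[[266.5        262.5         26.        ]
 [278.5        205.5         20.29999924]
 [237.5        292.5         14.69999981]]
```

```bash
python3 -m handwheel '[{"dx":0,"dy":0,"dz":3,"wx":0,"wy":0,"wz":0,"claw":60},{"dx":0,"dy":0,"dz":3,"wx":0,"wy":0,"wz":0,"claw":60},{"dx":0,"dy":0,"dz":2.5,"wx":0,"wy":0,"wz":0,"claw":60},{"dx":0,"dy":0,"dz":1.4,"wx":0,"wy":0,"wz":0,"claw":60},{"dx":0,"dy":0,"dz":0,"wx":0,"wy":0,"wz":0,"claw":60}]' && python3 -m handwheel '[{"dx":0,"dy":0,"dz":0,"wx":0,"wy":0,"wz":0,"claw":20},{"dx":0,"dy":0,"dz":0,"wx":0,"wy":0,"wz":0,"claw":20},{"dx":0,"dy":0,"dz":0,"wx":0,"wy":0,"wz":0,"claw":20},{"dx":0,"dy":0,"dz":0,"wx":0,"wy":0,"wz":0,"claw":20},{"dx":0,"dy":0,"dz":0,"wx":0,"wy":0,"wz":0,"claw":20}]' 25
python3 - <<'E'
from h import *
to([.5875,-.2735,.061],down(1.396)); print(monitor.observe()["moment"])
E
```

```text
clock: 20.42
position: [0.5876, -0.2736, 0.0609]
tool_rot: [-3.141, -0.0, 1.395]
force: [-0.0, -0.3, 1.4]
grip_width: 0.0513
finger_force: 0.0
clock: 21.05
position: [0.5865, -0.2741, 0.0622]
tool_rot: [-3.14, -0.0, 1.394]
force: [-10.7, 2.6, 12.0]
grip_width: 0.0253
finger_force: 24.4
at [ 0.5865 -0.2741  0.0622] [-3.14  -0.     1.394] shift cm [0.08 0.09 0.12]
turn [-0.001 -0.    -0.002] shift cm in new axes [0.08 0.09 0.12]
[ 0.56067879  2.58308409 -0.02956627]
```

```bash
python3 -m handwheel '[{"dx":1.41,"dy":-0.15,"dz":0,"wx":0,"wy":0,"wz":-0.1135,"claw":20},{"dx":1.42,"dy":-0.08,"dz":0,"wx":0,"wy":0,"wz":-0.1135,"claw":20},{"dx":1.42,"dy":-0.08,"dz":0,"wx":0,"wy":0,"wz":-0.1135,"claw":20},{"dx":1.42,"dy":-0.08,"dz":0,"wx":0,"wy":0,"wz":-0.1135,"claw":20}]' && python3 -c "
from h import *
s=monitor.observe();a=np.arctan2(s['position'][1]+.2527,s['position'][0]-.4628);print(np.degrees(a)+9.8,np.hypot(s['position'][1]+.2527,s['position'][0]-.4628))"
```

```text
clock: 21.55
position: [0.584, -0.2175, 0.0622]
tool_rot: [3.141, 0.001, 1.852]
force: [-6.5, -2.3, 8.6]
grip_width: 0.0251
finger_force: 25.2
25.98383306488566 0.12619341330696082
```

```bash
python3 -m handwheel '[{"dx":1.42,"dy":-0.12,"dz":0,"wx":0,"wy":0,"wz":-0.1135,"claw":20},{"dx":1.42,"dy":-0.08,"dz":0,"wx":0,"wy":0,"wz":-0.1135,"claw":20},{"dx":1.42,"dy":-0.08,"dz":0,"wx":0,"wy":0,"wz":-0.1135,"claw":20},{"dx":1.42,"dy":-0.08,"dz":0,"wx":0,"wy":0,"wz":-0.1135,"claw":20},{"dx":0,"dy":0,"dz":0,"wx":0,"wy":0,"wz":0,"claw":20},{"dx":0,"dy":0,"dz":0,"wx":0,"wy":0,"wz":0,"claw":20},{"dx":0,"dy":0,"dz":0,"wx":0,"wy":0,"wz":0,"claw":20}]' && python3 -c "
from h import *
s=monitor.observe();a=np.arctan2(s['position'][1]+.2527,s['position'][0]-.4628);print(np.degrees(a)+9.8,np.hypot(s['position'][1]+.2527,s['position'][0]-.4628),s['qpos'].round(2))"
```

```text
clock: 22.42
position: [0.5572, -0.1685, 0.0622]
tool_rot: [3.14, 0.002, 2.302]
force: [-1.6, 0.4, 10.8]
grip_width: 0.0251
finger_force: 25.4
51.53547106726032 0.12652377267197074 [-0.16  0.76  0.53  1.86 -0.59  0.68  1.44]
```

```bash
python3 -m handwheel '[{"dx":0,"dy":0,"dz":0,"wx":0,"wy":0,"wz":0,"claw":60},{"dx":0,"dy":0,"dz":0,"wx":0,"wy":0,"wz":0,"claw":60},{"dx":0,"dy":0,"dz":0,"wx":0,"wy":0,"wz":0,"claw":60},{"dx":0,"dy":0,"dz":-3,"wx":0,"wy":0,"wz":0,"claw":60},{"dx":0,"dy":0,"dz":-5,"wx":0,"wy":0,"wz":0,"claw":45},{"dx":0,"dy":0,"dz":-5,"wx":0,"wy":0,"wz":0,"claw":45},{"dx":0,"dy":0,"dz":-2,"wx":0,"wy":0,"wz":0.166,"claw":45},{"dx":0,"dy":0,"dz":0,"wx":0,"wy":0,"wz":0.166,"claw":45}]'
python3 - <<'E'
from h import *
to([.4105,-.243,.21],down(1.97)); f=grab("scene"); 
for X in [(.557,-.168,.09),(.5875,-.2735,.09)]: print(proj(f,X))
for m in optics.masks_of("guide","scene")[:3]: print(m["p"],m["rect"])
cv2.imwrite("pics/x.png",f["frame"])
E
```

```text
clock: 23.42
position: [0.5571, -0.1681, 0.2127]
tool_rot: [3.139, 0.001, 1.965]
force: [1.5, -0.6, -0.4]
grip_width: 0.0385
finger_force: 0.0
at [ 0.5571 -0.1681  0.2127] [3.139e+00 1.000e-03 1.965e+00] shift cm [ -1.27 -16.41   0.23]
turn [ 0.003  0.001 -0.005] shift cm in new axes [ -1.2  -16.42   0.27]
[309.31786232 237.99323772]
[339.82882197 264.52301736]
0.85 [267.6, 234.8, 48.1, 79.9]
0.17 [331.2, 275.1, 15.3, 29.1]
```

Mask extents (right edge 315.7, top 234.8) agree with the guide standing at about (309,238). Now I turn the T-bar back.

```bash
python3 -m handwheel '[{"dx":-0.2,"dy":-3,"dz":0,"wx":0,"wy":0,"wz":0,"claw":45},{"dx":-0.3,"dy":-4.5,"dz":0,"wx":0,"wy":0,"wz":0,"claw":45},{"dx":-0.3,"dy":-4.5,"dz":0,"wx":0,"wy":0,"wz":0,"claw":45},{"dx":-0.3,"dy":-3,"dz":0,"wx":0,"wy":0,"wz":0,"claw":45},{"dx":-0.1,"dy":-1.4,"dz":0,"wx":0,"wy":0,"wz":0,"claw":45},{"dx":0,"dy":0,"dz":0,"wx":0,"wy":0,"wz":0,"claw":45},{"dx":0,"dy":0,"dz":0,"wx":0,"wy":0,"wz":0,"claw":45},{"dx":0,"dy":0,"dz":0,"wx":0,"wy":0,"wz":0,"claw":45}]'
python3 - <<'E'
from h import *
to([.4105,-.243,.12],down(1.97)); f=grab("wrist")
print(proj(f,(.4105,-.243,.142)))
for m in optics.masks_of("tbar_grip","wrist")[:2]: print(m["p"],m["rect"])
E
```

```text
clock: 24.52
position: [0.4108, -0.2425, 0.2108]
tool_rot: [-3.141, 0.0, 1.972]
force: [0.5, 0.3, -0.6]
grip_width: 0.0381
finger_force: 0.0
at [ 0.4108 -0.2425  0.2108] [-3.141  0.     1.972] shift cm [-0.04 -0.05  9.08]
turn [-0.     0.     0.002] shift cm in new axes [-0.04 -0.05  9.08]
[280.24970728 222.26474147]
0.92 [267.3, 185.6, 24.6, 65.6]
```

```bash
python3 -m handwheel '[{"dx":0,"dy":0,"dz":3.5,"wx":0,"wy":0,"wz":0,"claw":45},{"dx":0,"dy":0,"dz":3.5,"wx":0,"wy":0,"wz":0,"claw":45},{"dx":0,"dy":0,"dz":1.4,"wx":0,"wy":0,"wz":0,"claw":45},{"dx":0,"dy":0,"dz":0.5,"wx":0,"wy":0,"wz":0,"claw":45},{"dx":0,"dy":0,"dz":0,"wx":0,"wy":0,"wz":0,"claw":45}]' && python3 -m handwheel '[{"dx":0,"dy":0,"dz":0,"wx":0,"wy":0,"wz":0,"claw":8},{"dx":0,"dy":0,"dz":0,"wx":0,"wy":0,"wz":0,"claw":8},{"dx":0,"dy":0,"dz":0,"wx":0,"wy":0,"wz":0,"claw":8},{"dx":0,"dy":0,"dz":0,"wx":0,"wy":0,"wz":0,"claw":8},{"dx":0,"dy":0,"dz":0,"wx":0,"wy":0,"wz":0,"claw":8},{"dx":0,"dy":0,"dz":-0.2,"wx":0,"wy":0,"wz":0,"claw":8},{"dx":0,"dy":0,"dz":-0.2,"wx":0,"wy":0,"wz":0,"claw":8},{"dx":0,"dy":0,"dz":0,"wx":0,"wy":0,"wz":0,"claw":8}]' 60
```

```text
clock: 25.25
position: [0.4104, -0.2431, 0.1225]
tool_rot: [3.141, 0.0, 1.971]
force: [0.1, 0.5, 0.0]
grip_width: 0.0383
finger_force: 0.0
clock: 26.25
position: [0.41, -0.243, 0.1261]
tool_rot: [-3.142, 0.0, 1.971]
force: [-1.1, -4.4, -7.3]
grip_width: 0.0124
finger_force: 58.5
```

```bash
python3 -m handwheel '[{"dx":0,"dy":0,"dz":0,"wx":0,"wy":0,"wz":-0.13,"claw":8},{"dx":0,"dy":0,"dz":0,"wx":0,"wy":0,"wz":-0.13,"claw":8},{"dx":0,"dy":0,"dz":0,"wx":0,"wy":0,"wz":-0.13,"claw":8},{"dx":0,"dy":0,"dz":0,"wx":0,"wy":0,"wz":-0.13,"claw":8},{"dx":0,"dy":0,"dz":0,"wx":0,"wy":0,"wz":-0.13,"claw":8},{"dx":0,"dy":0,"dz":0,"wx":0,"wy":0,"wz":-0.13,"claw":8},{"dx":0,"dy":0,"dz":0,"wx":0,"wy":0,"wz":-0.13,"claw":8},{"dx":0,"dy":0,"dz":0,"wx":0,"wy":0,"wz":-0.1,"claw":8}]'
python3 -m handwheel '[{"dx":0,"dy":0,"dz":0,"wx":0,"wy":0,"wz":0,"claw":8},{"dx":0,"dy":0,"dz":0.4,"wx":0,"wy":0,"wz":0,"claw":8},{"dx":0,"dy":0,"dz":0.4,"wx":0,"wy":0,"wz":0,"claw":8},{"dx":0,"dy":0,"dz":0,"wx":0,"wy":0,"wz":0,"claw":8}]'
python3 -c "
from h import *
print(monitor.observe()['moment'])"
```

```text
clock: 27.25
position: [0.4106, -0.2423, 0.1259]
tool_rot: [3.141, 0.0, 2.985]
force: [3.1, 2.7, -7.8]
grip_width: 0.0127
finger_force: 58.7
clock: 27.75
position: [0.4105, -0.2423, 0.1178]
tool_rot: [3.141, 0.0, 2.978]
force: [4.7, 4.1, -8.0]
grip_width: 0.0126
finger_force: 58.7
[ 0.70808725 -0.9643097  -0.14739432]
```

```bash
python3 -m handwheel '[{"dx":0,"dy":0,"dz":0.3,"wx":0,"wy":0,"wz":0,"claw":8},{"dx":0,"dy":0,"dz":0.3,"wx":0,"wy":0,"wz":0,"claw":8},{"dx":0,"dy":0,"dz":0.2,"wx":0,"wy":0,"wz":0,"claw":8},{"dx":0,"dy":0,"dz":0,"wx":0,"wy":0,"wz":0,"claw":8}]'

```

```text
clock: 28.25
position: [0.4105, -0.2424, 0.1098]
tool_rot: [3.141, 0.0, 2.979]
force: [4.4, 3.3, -5.7]
grip_width: 0.0128
finger_force: 58.9
```

```bash
python3 -m handwheel '[{"dx":0,"dy":0,"dz":0.15,"wx":0,"wy":0,"wz":0,"claw":8},{"dx":0,"dy":0,"dz":0,"wx":0,"wy":0,"wz":0,"claw":8},{"dx":0,"dy":0,"dz":0,"wx":0,"wy":0,"wz":0,"claw":45},{"dx":0,"dy":0,"dz":0,"wx":0,"wy":0,"wz":0,"claw":45},{"dx":0,"dy":0,"dz":0,"wx":0,"wy":0,"wz":0,"claw":45},{"dx":0,"dy":0,"dz":-3,"wx":0,"wy":0,"wz":0,"claw":45},{"dx":0,"dy":0,"dz":-5,"wx":0,"wy":0,"wz":0,"claw":45},{"dx":0,"dy":0,"dz":-4,"wx":0,"wy":0,"wz":0,"claw":45}]'
python3 -m handwheel '[{"dx":0,"dy":3,"dz":-2,"wx":0,"wy":0,"wz":0,"claw":45},{"dx":0,"dy":5,"dz":0,"wx":0,"wy":0,"wz":0,"claw":45},{"dx":0,"dy":5,"dz":0,"wx":0,"wy":0,"wz":0,"claw":45},{"dx":0,"dy":5,"dz":0,"wx":0,"wy":0,"wz":0,"claw":45},{"dx":0,"dy":0,"dz":0,"wx":0,"wy":0,"wz":0,"claw":45},{"dx":0,"dy":0,"dz":0,"wx":0,"wy":0,"wz":0,"claw":45}]'
python3 - <<'E'
from h import *
f=grab("side"); a=f["frame"][195:310,225:405]; cv2.imwrite("pics/z.png",cv2.resize(a,None,fx=4.4,fy=4.4,interpolation=3))
for n,X in dict(tb=(.4105,-.243,.128),tbup=(.4105,-.243,.142),guide=(.557,-.168,.09),block=(.5595,-.170,.019)).items(): print(n,((proj(f,X)-[225,195])*4.4).round())
E
```

```text
clock: 29.25
position: [0.4099, -0.2431, 0.2301]
tool_rot: [-3.141, 0.0, 2.98]
force: [0.8, -0.1, -0.1]
grip_width: 0.0384
finger_force: 0.0
clock: 30.0
position: [0.4388, -0.0655, 0.2485]
tool_rot: [-3.141, -0.0, 2.981]
force: [0.1, -0.3, 0.3]
grip_width: 0.0386
finger_force: 0.0
tb [232. 139.]
tbup [232. 113.]
guide [380.  83.]
block [384. 196.]
```

View pics/z.png

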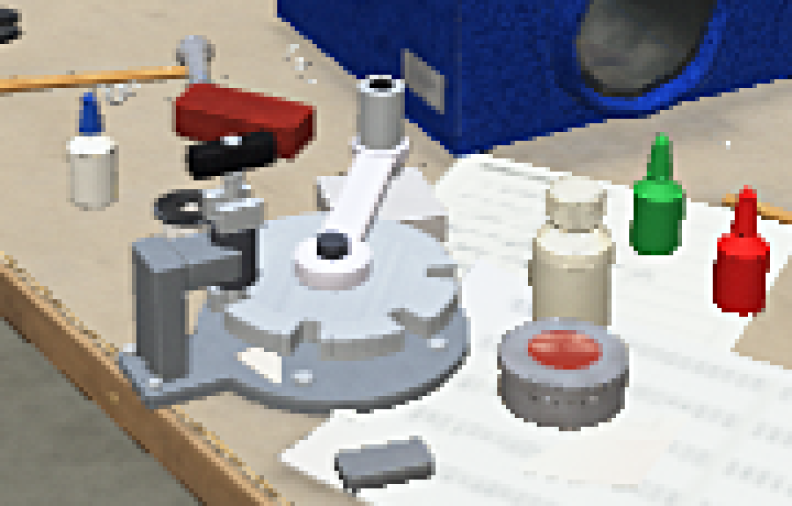

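The stud top is at (232,137), matching the locked prediction of 139 (raised would be 113). The bar lies along the fixture, the guide is at (381,83) over the block, and both bottles stand. Handing in.

```bash
python3 -c "
from h import *
print(job_done())"
```

```text
the job is handed in; nothing more can be done
None
```

I handed the job in at about 30 s on the robot's clock; no verdict came back. The last picture shows the guide tube over the steel block, the pin home with the T-bar back in line, the glue set aside upright, and the other bottle standing.

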